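# Take the outer tube off a plasma torch without pulling the torch out of its stand

## Robot

A 6-joint arm with a two-finger parallel gripper is mounted at the origin on the work surface. World frame = base frame: x ahead of the robot, y to its left, z up, the work surface at z = 0. Lengths are in m, angles in rad, forces in N, time in s.
With the tool pointing down it reaches from about 0.35 to 0.975 m from the base axis. Payload 4.9 kg.
Tool frame: the origin (TCP) lies at the centre of the arm's flange, where the gripper is bolted on; the fingertips stand 173 mm ahead of it and the grasp point (between the pads) lies 155 mm ahead of it (ctrl.finger_overhang is the distance from the TCP to the fingertips, in m); z points along the fingers, y is the direction in which the jaws open and shut (so a half turn about z gives the same grasp; the last joint's range is limited). The gripper opens to 85 mm and grips with 20 to 120 N. Pads are 22 mm wide; open, the fingers measure 114 mm over their backs; the gripper's body (76 mm by 85 mm) begins 54 mm behind the grasp point. The pads swing forward as they close: fully open they stand 13 mm farther back than shut.
Start: joints at [-1.465, 0.053, 1.613, -0, 1.476, -0.119], TCP at [0.139, -0.609, 0.405] pointing down, gripper open.
Joint ranges: [-3.01, 3.01], [-1.01, 2.22], [0.06, 2.58], [-1.02, 4.17], [0.09, 2.62], [-3.14, 3.14]. Speed limits (rad/s): [2.57, 2.57, 3.14, 3.14, 3.14, 3.14].

## Interface

Orientations are given as a rotation vector (axis times angle).
In Python, from station import ctrl, eyes, spotter gives the robot as it stands.
- The arm moves only by the shell command python3 -m crank 'ROWS' [FORCE]. ROWS is JSON, a list of rows, each a list of 7 numbers: the turn, a rotation vector about the tool's x, y, z in rad, then the shift along the tool's x, y, z in mm, then the closure, from -1 (fully open) to 1 (shut). A call has 1 to 8 rows; each row shifts and turns the pose as measured when the row begins, along the tool's axes as they then stand; what a row does not reach is not made up. A row lasts 1/12 s, in which the tool goes at most 41.7 mm and 7.16 degrees, less where a joint would pass 70% of its speed; a pose out of reach is approached as far as the arm can. A call is refused whole if a number of a shift passes 41.7 or a number of a turn 0.125, either way. A call with a gripper value outside its range is refused whole. The fingers move at their own pace and stop on an object; FORCE is the grip in N (left out, the last holds). Time passes only in rows, so rows that do not move let the fingers close. It gives the time, the measured TCP pose, the force and the opening at its end, in the units of the state.
- ctrl.get_obs(): the state, without advancing time (a new reading comes with each control period).
- eyes.get_image(name): name is "scene" or "top" or "wrist"; returns a dict with "image" (400x640x3 uint8, red, green, blue), "vertical_fov" (degrees; the focal length in pixels is half the picture's height over the tangent of half this angle, whatever the lens; pixels are square), "cx", "cy" (the principal point, pixels), "rvec" (rotation vector, rad) and "tvec" (3), from world to camera coordinates, as OpenCV has them; the wrist camera has in their place "mount" (4x4, takes a point from camera to tool coordinates, whose origin is the TCP and whose axes are the flange's). Camera axes: x right, y down, z forward; pixel columns grow to the right and rows downward; lengths in m; the calibration is good to about 2 mm. A picture is of the moment at which its call begins: read the wrist's pose just before it. There is no depth.
- ctrl.finish_job(): hands the job in, once; it reports no verdict.
Trained networks look in a picture, given as the dict that the camera call returned (one of the last four; its "shot" number tells which), for a name from the list of things; names that differ only in an ending like _2 or _b are one class to them, and where a whole thing is asked for, a point or a joint stands for the part that bears it (a point fixed in the world has none). Each returns a list of dicts, best first, with "confidence" (0 to 1); they miss things now and then, are a little off and sometimes report something else, mostly with a low value. They report only what shows in the picture. A call takes as long as a camera call. They do not tell look-alikes from the thing itself.
- spotter.look_for(query, picture): "centre" ([x, y, z] in m, in world coordinates, good to about 4 mm: the middle of the surface that is visible of it).
- spotter.outline_of(query, picture): "region" (400x640 bool, what is visible of it).
- spotter.mark_of(query, picture): "centre" ([x, y, z] in m, in world coordinates, good to about 4 mm: a listed point, or the origin of a listed thing).
The state is a dict: "t": time; "q": joint angles; "dq": joint speeds; "effort": joint torques, N m; "tool_pos": TCP position; "tool_rot": TCP orientation; "contact_force": force on the tool from outside, world axes, zero at the start; "wrist_torque": the same for the moment, N m; "opening": finger opening in m.
Only numpy, scipy, OpenCV 4.12 (cv2) and the standard library are available. Lean on these libraries where they do the work, as an engineer would, in place of code of your own. Each camera call takes 0.05 s, during which the arm holds its last target.

## Task

The plasma torch in the service stand has to be cleaned: take off its white ceramic outer tube, which sticks on the torch's O-rings, by working it round to and fro as you ease it straight up, so that the torch itself stays down in the stand and its fragile inner tube is not knocked. Then set the outer tube upright on the floor of the white tray without dropping it. Leave the glassware alone.

Things in the scene. Friction and masses are not known exactly. Their poses are not given: they have to be found in the camera images.
- stand: Service stand, fixed to the bench: aluminium foot plate 120 x 110 x 10 mm with a grey round cup in its middle (outside diameter 54, rim 38 mm above the bench) and, on the two sides +y and -y of the cup, an upright with a slot (uprights' tops 58 mm above the bench). Origin: centre of the underside, on the bench; z up.
- torch: Plasma torch, loose in the stand's cup, held by its weight alone (about 260 g). Tan body 32 mm in diameter with a 38 mm collar on top; two steel gas arms along +y and -y lie in the stand's slots, so it cannot turn, but it can be pulled up out of the stand. Origin: centre of its underside, 10 mm above the bench; z up along the torch.
- torch_shoulder (a point): Centre of the collar's top face (the shoulder), 50 mm above the torch's origin, 60 mm above the bench. The outer tube stands on it. From it rises a spigot 19 mm in diameter, 11 mm high, with two black O-rings, hidden in the tube's lower end.
- torch_tip (a point): Centre of the upper end of the torch's fragile clear inner tube: 15 mm in diameter, from the spigot up to 75 mm above the shoulder; inside the outer tube, 20 mm below its top.
- outer_tube: White ceramic outer tube, plain, straight, open at both ends: 95 mm long, 25 mm outside diameter, 21 mm bore, about 77 g. It stands on the torch's shoulder over spigot and inner tube: bottom 60 mm, top 155 mm above the bench. Origin: centre of its lower end; z up along the tube. Off the O-rings once 6 to 7 mm up, clear of the inner tube once 75 mm up.
- outer_tube_top (a point): Centre of the tube's upper end. O-ring grip: a straight pull at any speed lifts the torch too (the grip is about 5 N, the torch's weight 2.5 N). While the tube turns, the grip acts against the turning: turn it 0.3 rad or more for each mm it rises, to and fro, over the first 10 mm, and the torch stays down.
- tray: White plastic parts tray, fixed: 180 x 140 mm outside, walls 4 mm thick and 28 mm high, floor 4 mm thick. Origin: centre of the underside, on the bench; x along its long side, z up.
- flask_a: Volumetric flask, clear glass with white stopper: 141 mm high, bulb 49 mm in diameter, loose. Origin: centre of its underside.
- flask_b: Smaller volumetric flask: 127 mm high, bulb 44 mm in diameter, loose. Origin: centre of its underside.
- conical: Conical flask, clear glass: 79 mm high, 53 mm in diameter at the foot, loose. Origin: centre of its underside.
Not all that is in view belongs to the job. What is shaped like the tray but blue is not meant.

How it is judged:
On the way:
1. the tube is off: straight up clear of the inner tube, the torch still down in the stand (z of outer_tube in the frame of stand above 0.137 m and horizontal distance between outer_tube and stand below 0.03 m and z of torch in the frame of stand below 0.013 m).
At the end, for the whole second after the job is handed in: The outer tube stands upright (within 0.06 rad), at rest and released on the floor of the tray, wholly inside its walls, and the torch is still fully down in the stand (raised by less than 3 mm) (x of outer_tube in the frame of tray between -0.073 and 0.073 m and y of outer_tube in the frame of tray between -0.053 and 0.053 m and z of outer_tube in the frame of tray between 0.001 and 0.008 m and angle between outer_tube's own z axis and vertical below 0.06 rad and linear speed of outer_tube below 0.02 m/s and angular speed of outer_tube below 0.2 rad/s and z of torch in the frame of stand below 0.013 m); the robot touches nothing.
It fails at once if the torch is dragged up: its body rises more than 5 mm in the stand (z of torch in the frame of stand above 0.015 m).
It fails at once if the torch with its fragile inner tube is knocked or levered: more than 30 N between outer tube and torch (contact force between outer_tube and torch above 30 N).
It fails at once if the tube is dropped: let go, it falls by more than about 1 cm (faster than 0.45 m/s) (contact force between the fingers and outer_tube below 0.05 N and linear speed of outer_tube above 0.45 m/s).
It fails at once if a piece of glassware is shifted by more than 25 mm or tipped over (distance of any of flask_a, flask_b, conical from where it was at the start of the episode above 0.025 m or angle between any of flask_a, flask_b, conical's own z axis and vertical above 0.4 rad).
It also fails if it takes over 54 s, if anything falls off the work surface, if the arm or the gripper's body presses on something with over 40 N, if the wrist force passes 120 N, or if a joint passes its speed limit or range.

## Working session

There is one attempt and no reset: what is moved stays moved. The work goes in short steps, Python scripts to look and compute and a shell command to move; the robot and the scene stay as the last step left them, time stands still between calls to the robot, and variables do not carry over. Pictures are saved under pics/ and viewed, and the job is handed in when it is done.

```bash
ls; mkdir -p pics; python3 - <<'E'
from station import ctrl, eyes, spotter
import cv2
print(ctrl.get_obs(), ctrl.finger_overhang)
for n in ["scene","top"]:
    p=eyes.get_image(n); cv2.imwrite(f"pics/{n}0.png",p["image"][:,:,::-1])
    print(n,p["vertical_fov"],p["cx"],p["cy"],p["rvec"],p["tvec"])
    for q in ["stand","torch","torch_shoulder","outer_tube","outer_tube_top","tray","flask_a","conical"]:
        print(q,[(d["centre"],round(d["confidence"],2)) for d in spotter.mark_of(q,p)])
E
```

```text
pics
{'t': 0.0, 'q': array([-1.46501797e+00,  5.33654784e-02,  1.61430325e+00,  9.65198327e-06,
        1.47596424e+00, -1.18987528e-01]), 'dq': array([ 1.19687827e-04,  1.48014530e-03, -2.22854253e-03,  9.98153003e-05,
        9.23559433e-04,  1.09731151e-03]), 'effort': array([ 3.22395772e-04, -3.93684447e+01, -3.70174026e+01, -8.20743981e-05,
        7.09510467e-03, -6.96211046e-06]), 'tool_pos': array([ 0.13927958, -0.60901072,  0.40345177]), 'tool_rot': array([-3.11974732e+00, -3.52088457e-01, -3.62347900e-05]), 'contact_force': array([0.48770009, 0.17945072, 0.20367003]), 'wrist_torque': array([ 0.01441464,  0.01342698, -0.01636262]), 'opening': 0.08529413548991242} 0.1734
scene 45.56089256400844 315.63203960815275 200.6096386004377 [ 0.59895176  2.51517759 -1.34033885] [0.47863036 0.03220545 1.36859448]
stand [([0.4811, 0.1646, -0.0017], 0.71)]
torch [([0.4754, 0.1667, 0.0097], 0.52)]
torch_shoulder [([0.4779, 0.1648, 0.0573], 0.75), ([0.6917, 0.0421, -0.003], 0.69)]
outer_tube [([0.48, 0.1641, 0.0626], 0.93)]
outer_tube_top [([0.4753, 0.1648, 0.1539], 0.65)]
tray [([0.4042, -
[... 351 characters left out ...]
13835795 200.21734269221213 [ 2.16331971 -2.19816793  0.04510426] [-0.08210762  0.46250736  1.22322587]
stand [([0.4796, 0.1645, 0.0032], 0.73)]
torch [([0.4764, 0.165, 0.0091], 0.64), ([0.4795, 0.1656, 0.0573], 0.25)]
torch_shoulder [([0.4752, 0.1653, 0.0615], 0.59), ([0.4779, 0.1663, 0.0059], 0.28)]
outer_tube [([0.4797, 0.1685, 0.0586], 0.71)]
outer_tube_top [([0.4775, 0.1658, 0.158], 0.63)]
tray [([0.4106, -0.4262, 0.0042], 0.94), ([0.7807, -0.3178, -0.0004], 0.94), ([0.5162, -0.1593, -0.0002], 0.86), ([0.1657, -0.3166, 0.0013], 0.82)]
flask_a [([0.6881, 0.0441, 0.0062], 0.83), ([0.7039, -0.0623, 0.0018], 0.62), ([0.4818, 0.1668, 0.06], 0.33)]
conical [([0.6284, -0.4549, -0.0031], 0.95)]
```

View pics/scene0.png

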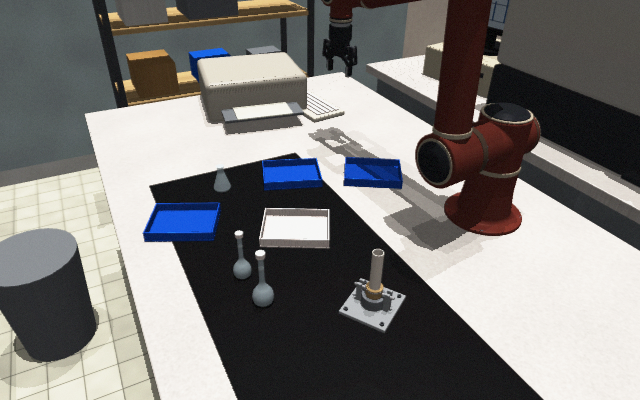

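View pics/top0.png

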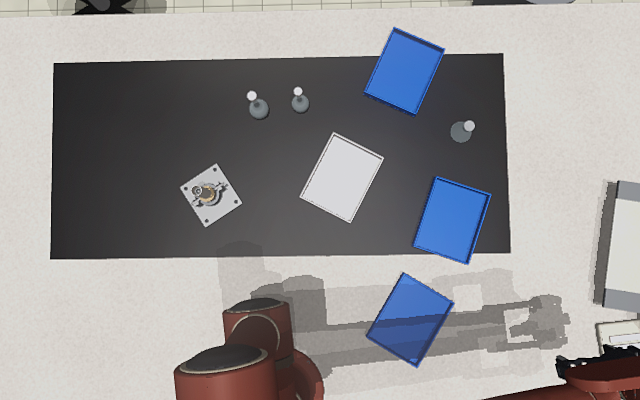

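The white tray is at (342,177) in the top view and (295,228) in the scene view. The blue look-alikes in the top view are at (404,71), (452,220) and (410,320). Only the first is white, so I'll confirm it in a crop and measure the tray's yaw.

```bash
cat > h.py <<'E'
from station import ctrl, eyes, spotter
import cv2, numpy as np
from scipy.spatial.transform import Rotation as R
def intool(dw):
    return R.from_rotvec(ctrl.get_obs()["tool_rot"]).inv().apply(dw)*1000
def ray(p,u,v,z):
    f=200/np.tan(np.radians(p["vertical_fov"])/2)
    Rw=R.from_rotvec(p["rvec"]).as_matrix(); c=-Rw.T@p["tvec"]
    d=Rw.T@np.array([(u-p["cx"])/f,(v-p["cy"])/f,1]); return c+d*(z-c[2])/d[2]
E
python3 - <<'E'
from h import *
p=eyes.get_image("top"); im=p["image"]
cv2.imwrite("pics/crop1.png",cv2.resize(im[110:250,150:420,::-1],None,fx=2.9,fy=2.9,interpolation=cv2.INTER_CUBIC))
hsv=cv2.cvtColor(im,cv2.COLOR_RGB2HSV); m=((hsv[:,:,2]>140)&(hsv[:,:,1]<60)).astype(np.uint8)
m2=np.zeros_like(m);m2[125:228,290:390]=m[125:228,290:390]
c=cv2.minAreaRect(cv2.findNonZero(m2)); b=cv2.boxPoints(c)
pts=np.array([ray(p,u,v,0.028) for u,v in b]); print(c,pts.round(4),pts.mean(0).round(4), [np.linalg.norm(pts[i]-pts[i-1]).round(3) for i in range(4)])
for n in ["top","scene"]:
  q=eyes.get_image(n)
  for s in ["outer_tube","outer_tube_top","torch_shoulder"]:
    print(n,s,[(np.round(d["centre"],4),d["confidence"]) for d in spotter.mark_of(s,q)][:1])
print(intool([.4777-.1393,.1654+.609,-.0]))
E
```

```text
((341.49432373046875, 176.85707092285156), (58.02397918701172, 74.38426208496094), 27.474430084228516) [[ 0.4699 -0.0543  0.028 ]
 [ 0.6303 -0.1404  0.028 ]
 [ 0.5621 -0.2644  0.028 ]
 [ 0.403  -0.1779  0.028 ]] [ 0.5163 -0.1592  0.028 ] [np.float64(0.141), np.float64(0.182), np.float64(0.141), np.float64(0.181)]
top outer_tube []
top outer_tube_top [(array([0.4804, 0.1664, 0.157 ]), 0.6)]
top torch_shoulder [(array([0.4764, 0.1663, 0.0577]), 0.62)]
scene outer_tube [(array([0.4783, 0.1646, 0.0599]), 0.91)]
scene outer_tube_top [(array([0.4778, 0.1644, 0.1548]), 0.96)]
scene torch_shoulder [(array([0.4781, 0.1642, 0.0572]), 0.79)]
[ 5.02498474e+02 -6.79488928e+02  7.59574456e-03]
```

View pics/crop1.png

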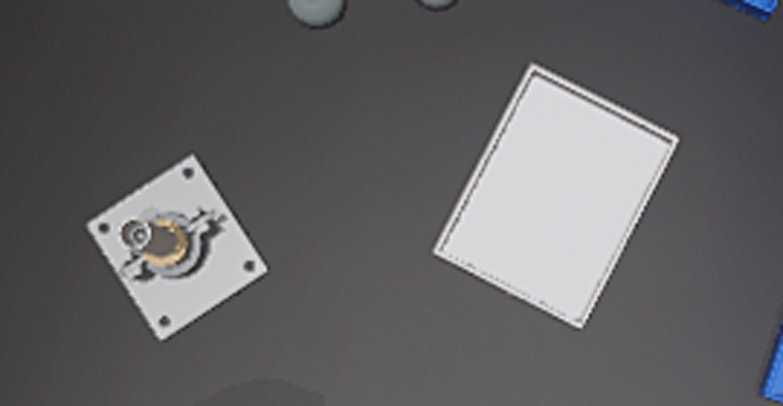

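The crop confirms it: the white tray is centred at (0.516,-0.159), its outline measures 181x141 mm, and the tube is at about (0.478,0.165). I'm moving toward the tube at the present height.

```bash
python3 -m crank '[[0,0,0,24,-32,0,-1],[0,0,0,24,-32,0,-1],[0,0,0,24,-32,0,-1],[0,0,0,24,-32,0,-1],[0,0,0,24,-32,0,-1],[0,0,0,24,-32,0,-1],[0,0,0,24,-32,0,-1],[0,0,0,24,-32,0,-1]]' 20
python3 -m crank '[[0,0,0,24,-32,0,-1],[0,0,0,24,-32,0,-1],[0,0,0,24,-32,0,-1],[0,0,0,24,-32,0,-1],[0,0,0,24,-32,0,-1],[0,0,0,24,-32,0,-1],[0,0,0,24,-32,0,-1],[0,0,0,0,0,0,-1]]'
python3 - <<'E'
from h import *
o=ctrl.get_obs(); print(o["t"],o["q"],o["tool_pos"]); print(intool(np.array([.478,.1652,.38])-o["tool_pos"]))
E
```

```text
t: 2.02
tool_pos: [0.2707, -0.312, 0.4017]
tool_rot: [-3.122, -0.332, 0.0]
contact_force: [1.0, -0.4, -0.0]
opening: 0.0852
t: 2.68
tool_pos: [0.3898, -0.0393, 0.4046]
tool_rot: [3.12, 0.34, 0.018]
contact_force: [-0.2, -1.0, 0.0]
opening: 0.0857
2.6833 [-2.91525531e-01 -5.63217959e-01  2.12118949e+00  1.67289817e-03
  1.57201538e+00  1.06212056e+00] [ 0.38979674 -0.03931424  0.40457564]
[ 129.92330183 -180.81098649   25.24233262]
```

```bash
python3 -m crank '[[0,0,0,22,-30,0,-1],[0,0,0,22,-30,0,-1],[0,0,0,22,-30,0,-1],[0,0,0,22,-30,0,-1],[0,0,0,22,-30,0,-1],[0,0,0,0,0,0,-1]]'
cat >> h.py <<'E'
def st(target=None):
    o=ctrl.get_obs(); r=R.from_rotvec(o["tool_rot"]); m=r.as_matrix()
    print("t",round(o["t"],2),"pos",o["tool_pos"].round(4),"f",o["contact_force"].round(1),"w",o["wrist_torque"].round(2),"op",round(o["opening"],4),"q6",o["q"][5].round(3))
    lv=np.cross(m[:,2],[0,0,-1]); print("level turn(tool)",(m.T@lv).round(4),"yaw",np.arctan2(m[1,0],m[0,0]).round(4))
    if target is not None: print("shift mm",(m.T@(np.array(target)-o["tool_pos"])*1000).round(1))
    return o
def wray(p,o,u,v,z):
    f=200/np.tan(np.radians(p["vertical_fov"])/2); M=np.array(p["mount"]); m=R.from_rotvec(o["tool_rot"]).as_matrix()
    c=m@M[:3,3]+o["tool_pos"]; d=m@M[:3,:3]@np.array([(u-p["cx"])/f,(v-p["cy"])/f,1]); return c+d*(z-c[2])/d[2]
E
python3 - <<'E'
from h import *
o=st([.478,.1652,.38]); p=eyes.get_image("wrist"); print(np.round(p["mount"],4).tolist())
cv2.imwrite("pics/w1.png",p["image"][:,:,::-1])
for s in ["outer_tube","outer_tube_top","torch_shoulder","torch_tip"]:
    print(s,[(np.round(d["centre"],4),d["confidence"]) for d in spotter.mark_of(s,p)][:2])
E
```

```text
t: 3.18
tool_pos: [0.4669, 0.1383, 0.4065]
tool_rot: [3.117, 0.339, 0.027]
contact_force: [-0.7, -0.5, 0.5]
opening: 0.0852
t 3.18 pos [0.4669 0.1383 0.4065] f [-0.7 -0.5  0.5] w [ 0.01  0.03 -0.05] op 0.0852 q6 1.491
level turn(tool) [ 0.0077 -0.0163 -0.    ] yaw 0.2165
shift mm [ 16.2 -24.1  26.6]
[[-0.0001, -0.9561, -0.2931, 0.0743], [1.0, -0.0003, 0.0006, 0.0005], [-0.0006, -0.2931, 0.9561, 0.031], [0.0, 0.0, 0.0, 1.0]]
outer_tube [(array([0.48  , 0.1631, 0.0612]), 0.71)]
outer_tube_top [(array([0.4752, 0.1683, 0.1538]), 0.85)]
torch_shoulder [(array([0.4789, 0.166 , 0.0602]), 0.92)]
torch_tip [(array([0.4773, 0.1639, 0.1377]), 0.83)]
```

View pics/w1.png

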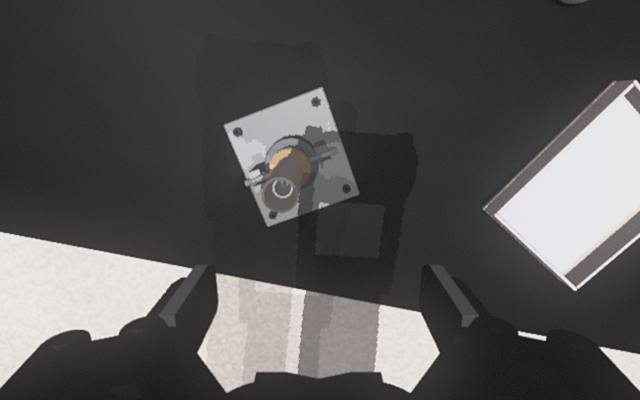

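The wrist view shows the tube near (280,190) and the jaws open to either side at the bottom. Next I level the tool and centre it above the tube.

```bash
python3 -m crank '[[0.0077,-0.0163,0,8,-12,13,-1],[0,0,0,8,-12,13,-1],[0,0,0,0,0,0,-1]]'
python3 - <<'E'
from h import *
o=st([.478,.1652,.36]); p=eyes.get_image("wrist")
cv2.imwrite("pics/w2.png",p["image"][:,:,::-1])
for s in ["outer_tube","outer_tube_top","torch_shoulder","torch_tip"]:
    print(s,[(np.round(d["centre"],4),d["confidence"]) for d in spotter.mark_of(s,p)][:2])
E
```

```text
t: 3.68
tool_pos: [0.4764, 0.156, 0.382]
tool_rot: [3.123, 0.315, 0.006]
contact_force: [0.8, -0.2, -0.8]
opening: 0.0855
t 3.68 pos [0.4764 0.156  0.382 ] f [ 0.8 -0.2 -0.8] w [-0.01  0.03  0.02] op 0.0855 q6 1.539
level turn(tool) [ 0.0032 -0.0035  0.    ] yaw 0.2012
shift mm [ 3.4 -8.7 21.9]
outer_tube [(array([0.4786, 0.1623, 0.0594]), 0.98)]
outer_tube_top [(array([0.4799, 0.167 , 0.1522]), 0.88), (array([0.4736, 0.1657, 0.0115]), 0.3)]
torch_shoulder [(array([0.4779, 0.1644, 0.0601]), 0.91)]
torch_tip [(array([0.4795, 0.1662, 0.1359]), 0.98)]
```

View pics/w2.png

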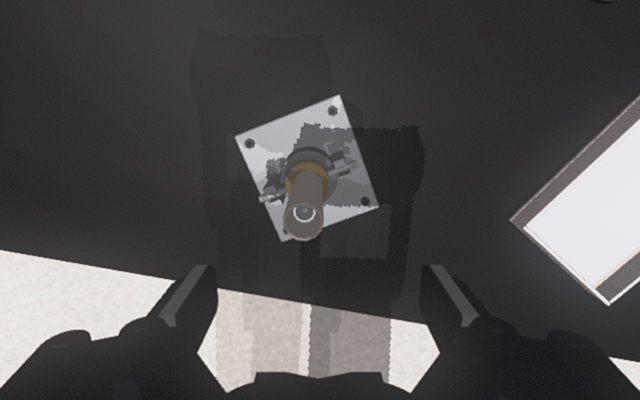

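```bash
cat >> h.py <<'E'
from scipy.optimize import minimize
def fit(p,o=None,x0=(.478,.1652),z0=.06,thing="outer_tube"):
    f=200/np.tan(np.radians(p["vertical_fov"])/2)
    if "mount" in p:
        M=np.array(p["mount"]); m=R.from_rotvec(o["tool_rot"]).as_matrix(); Rc=(m@M[:3,:3]).T; t=-Rc@(m@M[:3,3]+o["tool_pos"])
    else: Rc=R.from_rotvec(p["rvec"]).as_matrix(); t=np.array(p["tvec"])
    d=spotter.outline_of(thing,p)
    if not d: return None
    reg=d[0]["region"].astype(np.uint8); S=4
    big=cv2.resize(reg,None,fx=S,fy=S,interpolation=cv2.INTER_NEAREST)
    a=np.linspace(0,2*np.pi,60,endpoint=False)
    def sil(xy):
        P=np.vstack([np.c_[xy[0]+.0125*np.cos(a),xy[1]+.0125*np.sin(a),np.full(60,z)] for z in (z0,z0+.095)])
        c=P@Rc.T+t; uv=np.c_[c[:,0]/c[:,2]*f+p["cx"],c[:,1]/c[:,2]*f+p["cy"]]
        im=np.zeros_like(big); cv2.fillConvexPoly(im,np.round(cv2.convexHull(((uv+.5)*S).astype(np.float32))).astype(np.int32),1); return im
    def cost(xy):
        s=sil(xy); return 1-(s&big).sum()/max(1,(s|big).sum())
    r=minimize(cost,x0,method="Nelder-Mead",options=dict(initial_simplex=[x0,(x0[0]+.004,x0[1]),(x0[0],x0[1]+.004)],xatol=1e-4,fatol=1e-4))
    return r.x.round(4),round(1-r.fun,3)
E
python3 -m crank '[[0.0032,-0.0035,0,3,-9,11,-1],[0,0,0,0,0,11,-1],[0,0,0,0,0,0,-1]]'
python3 - <<'E'
from h import *
o=st([.478,.1652,.275]); p=eyes.get_image("wrist"); print("wrist",fit(p,o))
cv2.imwrite("pics/w3.png",p["image"][:,:,::-1])
for n in ["top","scene"]: print(n,fit(eyes.get_image(n)))
E
```

```text
t: 4.18
tool_pos: [0.4782, 0.1646, 0.3637]
tool_rot: [-3.126, -0.312, -0.014]
contact_force: [-0.3, -1.0, -0.5]
opening: 0.0853
t 4.18 pos [0.4782 0.1646 0.3637] f [-0.3 -1.  -0.5] w [ 0.03  0.04 -0.01] op 0.0853 q6 1.556
level turn(tool) [ 0.0007 -0.0089  0.    ] yaw 0.1988
shift mm [-0.9 -0.7 88.7]
wrist (array([0.4794, 0.1646]), np.float64(0.865))
top (array([0.478 , 0.1652]), np.float64(0.0))
scene (array([0.4811, 0.1655]), np.float64(0.909))
```

View pics/w3.png

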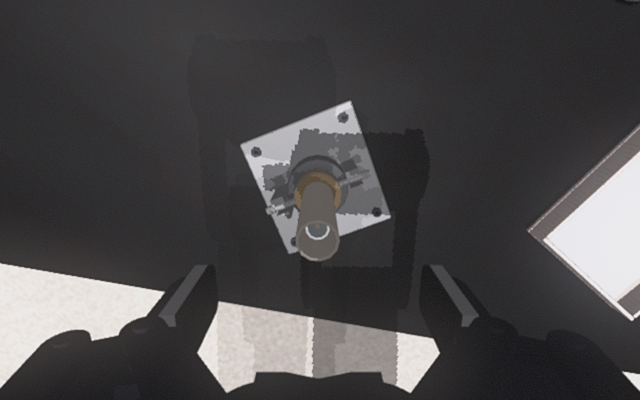

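The tube rim is at (317,232), midway between the jaws at 216 and 424. I level the tool and descend in steps.

```bash
python3 -m crank '[[0.0007,-0.0089,0,0.5,-0.5,10,-1],[0,0,0,0,0,10,-1],[0,0,0,0,0,10,-1],[0,0,0,0,0,0,-1],[0,0,0,0,0,0,-1]]'
python3 - <<'E'
from h import *
o=st([.479,.165,.278]); p=eyes.get_image("wrist"); print("wrist",fit(p,o))
cv2.imwrite("pics/w4.png",p["image"][:,:,::-1])
E
```

```text
t: 4.9
tool_pos: [0.4796, 0.1653, 0.3337]
tool_rot: [-3.126, -0.311, -0.006]
contact_force: [-0.3, 0.1, 0.6]
opening: 0.0854
t 4.9 pos [0.4796 0.1653 0.3337] f [-0.3  0.1  0.6] w [0.02 0.03 0.01] op 0.0854 q6 1.557
level turn(tool) [-0.     -0.0037 -0.    ] yaw 0.1986
shift mm [-0.9  0.1 55.7]
wrist (array([0.4794, 0.1646]), np.float64(0.905))
```

View pics/w4.png

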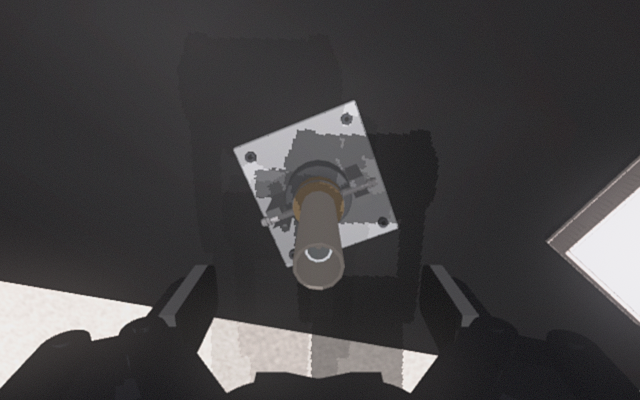

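```bash
python3 -m crank '[[0,-0.0037,0,-0.3,0.2,11,-1],[0,0,0,0,0,11,-1],[0,0,0,0,0,11,-1],[0,0,0,0,0,11,-1],[0,0,0,0,0,10,-1],[0,0,0,0,0,0,-1],[0,0,0,0,0,0,-1]]'
python3 - <<'E'
from h import *
o=st([.4793,.165,.278]); p=eyes.get_image("wrist"); print("wrist",fit(p,o)); print("scene",fit(eyes.get_image("scene")))
cv2.imwrite("pics/w5.png",p["image"][:,:,::-1])
E
```

```text
t: 5.58
tool_pos: [0.4792, 0.1649, 0.2738]
tool_rot: [3.126, 0.311, -0.001]
contact_force: [-0.6, 0.5, 0.3]
opening: 0.0854
t 5.58 pos [0.4792 0.1649 0.2738] f [-0.6  0.5  0.3] w [-0.01  0.01 -0.01] op 0.0854 q6 1.557
level turn(tool) [ 0.      0.0006 -0.    ] yaw 0.1986
shift mm [ 0.1 -0.  -4.2]
wrist (array([0.4801, 0.1649]), np.float64(0.933))
scene (array([0.4817, 0.166 ]), np.float64(0.904))
```

View pics/w5.png

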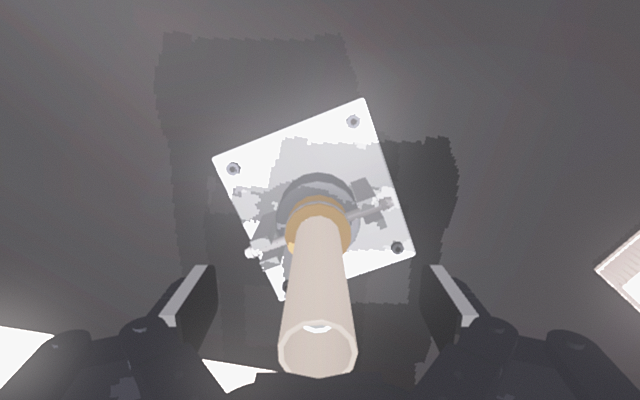

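```bash
python3 -m crank '[[0,0.0006,0,0.5,0,0,-1],[0,0,0,0,0,0,0.2],[0,0,0,0,0,0,0.4],[0,0,0,0,0,0,0.5],[0,0,0,0,0,0,1],[0,0,0,0,0,0,1],[0,0,0,0,0,0,1],[0,0,0,0,0,0,1]]' 25
python3 - <<'E'
from h import *
o=st([.4798,.165,.275]); p=eyes.get_image("wrist")
cv2.imwrite("pics/w6.png",p["image"][:,:,::-1])
E
```

```text
t: 6.45
tool_pos: [0.4812, 0.1655, 0.2787]
tool_rot: [-3.125, -0.311, -0.014]
contact_force: [-0.1, 0.8, 0.2]
opening: 0.0241
t 6.45 pos [0.4812 0.1655 0.2787] f [-0.1  0.8  0.2] w [-0.01  0.02  0.07] op 0.0241 q6 1.557
level turn(tool) [-0.0003 -0.0087 -0.    ] yaw 0.1986
shift mm [-1.5  0.2  3.6]
```

View pics/w6.png

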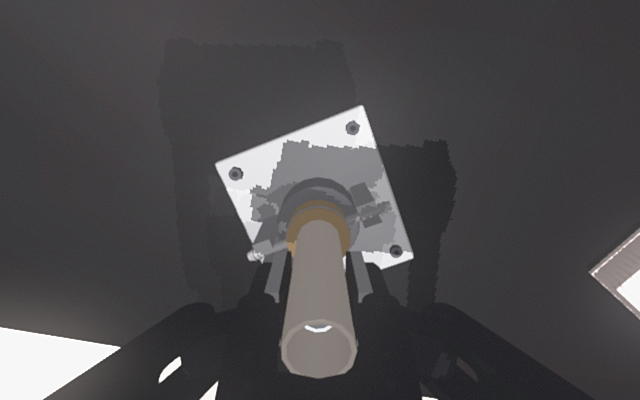

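The tube (rim 318,348) is between the pads, with the opening at 24 mm. The TCP rose about 5 mm during closing, so I check for drift before turning.

```bash
python3 -m crank '[[0,0,0,0,0,0,1]]'; python3 -c "
from h import *
st();st()"; python3 -m crank '[[0,0,0,0,0,0,1]]';  python3 -c "
from h import *
st();p=eyes.get_image('scene');st();im=p['image'];cv2.imwrite('pics/s1.png',cv2.resize(im[220:340,310:440,::-1],None,fx=5,fy=5,interpolation=cv2.INTER_CUBIC))"
```

```text
t: 6.58
tool_pos: [0.4813, 0.1655, 0.2787]
tool_rot: [-3.125, -0.311, -0.014]
contact_force: [-0.6, 0.2, 0.4]
opening: 0.024
t 6.58 pos [0.4813 0.1655 0.2787] f [-0.6  0.2  0.4] w [ 0.05 -0.01  0.02] op 0.024 q6 1.557
level turn(tool) [-0.0003 -0.0087 -0.    ] yaw 0.1986
t 6.58 pos [0.4813 0.1655 0.2787] f [-0.6  0.2  0.4] w [ 0.05 -0.01  0.02] op 0.024 q6 1.557
level turn(tool) [-0.0003 -0.0087 -0.    ] yaw 0.1986
t: 6.67
tool_pos: [0.4812, 0.1655, 0.2786]
tool_rot: [-3.125, -0.311, -0.014]
contact_force: [-0.1, -0.5, 0.3]
opening: 0.0243
t 6.67 pos [0.4812 0.1655 0.2786] f [-0.1 -0.5  0.3] w [0.04 0.03 0.  ] op 0.0243 q6 1.557
level turn(tool) [-0.0003 -0.0087  0.    ] yaw 0.1986
t 6.72 pos [0.4812 0.1655 0.2786] f [-0.9 -0.9  0. ] w [ 0.02  0.03 -0.07] op 0.024 q6 1.557
level turn(tool) [-0.0003 -0.0087  0.    ] yaw 0.1986
```

View pics/s1.png

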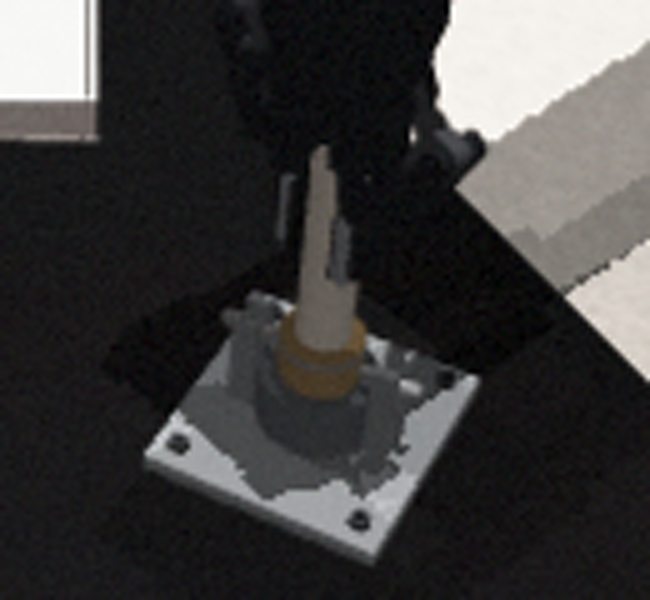

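The arm is settled and holding, but it is tilted by 9 mrad and probably 1–2 mm off centre along the tool's x axis. I open briefly, level while stationary, measure and regrip.

```bash
python3 -m crank '[[0,0,0,0,0,0,0.2],[0,0,0,0,0,0,0.0],[0,0,0,0,0,0,-0.2],[0,-0.0087,0,0,0,3,-0.2],[0,0,0,0,0,0,-0.2],[0,0,0,0,0,0,-0.2],[0,0,0,0,0,0,-0.2],[0,0,0,0,0,0,-0.2]]'
python3 - <<'E'
from h import *
for i in range(3):
    o=st([.48,.165,.275]); p=eyes.get_image("wrist"); print("wrist",fit(p,o))
    for s in ["outer_tube_top","torch_tip","outer_tube"]:
        print(s,[(np.round(d["centre"],4),d["confidence"]) for d in spotter.mark_of(s,p)][:1])
cv2.imwrite("pics/w7.png",p["image"][:,:,::-1])
E
```

```text
t: 7.38
tool_pos: [0.4812, 0.1653, 0.2749]
tool_rot: [3.126, 0.312, -0.003]
contact_force: [0.1, -0.2, -0.7]
opening: 0.051
t 7.38 pos [0.4812 0.1653 0.2749] f [ 0.1 -0.2 -0.7] w [ 0.01 -0.01  0.01] op 0.051 q6 1.557
level turn(tool) [0.0002 0.0018 0.    ] yaw 0.1987
shift mm [-1.2  0.1 -0.1]
wrist (array([0.4801, 0.1648]), np.float64(0.916))
outer_tube_top [(array([0.4777, 0.1695, 0.1522]), 0.59)]
torch_tip [(array([0.4786, 0.1661, 0.1329]), 0.95)]
outer_tube [(array([0.4826, 0.1648, 0.0578]), 0.68)]
t 7.63 pos [0.4812 0.1653 0.275 ] f [-0.1 -0.2  0.6] w [ 0.02 -0.03 -0.02] op 0.0511 q6 1.557
level turn(tool) [ 0.0002  0.0016 -0.    ] yaw 0.1987
shift mm [-1.3  0.1 -0. ]
wrist (array([0.4803, 0.1648]), np.float64(0.915))
outer_tube_top []
torch_tip [(array([0.4762, 0.1671, 0.1364]), 0.92)]
outer_tube [(array([0.4798, 0.1639, 0.0596]), 0.85)]
t 7.88 pos [0.4812 0.1653 0.2749] f [-0.3 -0.1 -0.2] w [-0.   -0.04  0.01] op 0.0512 q6 1.557
level turn(tool) [0.0002 0.0016 0.    ] yaw 0.1986
shift mm [-1.2  0.1 -0.1]
wrist (array([0.4803, 0.165 ]), np.float64(0.911))
outer_tube_top [(array([0.4788, 0.1685, 0.1539]), 0.73)]
torch_tip [(array([0.4799, 0.1674, 0.1359]), 0.95)]
outer_tube [(array([0.4801, 0.1633, 0.0598]), 0.63)]
```

View pics/w7.png

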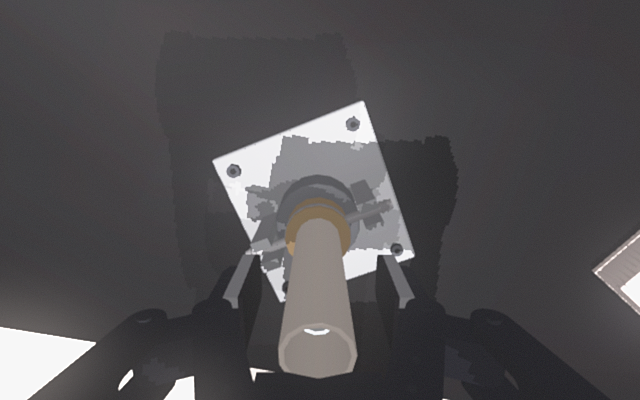

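```bash
python3 -m crank '[[0,0.0016,0,-1.2,0.1,0,-0.2],[0,0,0,0,0,0,-0.2],[0,0,0,0,0,0,-0.2],[0,0,0,0,0,0,-0.2]]'
python3 -c "
from h import *
st([.4801,.165,.275])"
```

```text
t: 8.47
tool_pos: [0.4799, 0.1649, 0.2749]
tool_rot: [3.126, 0.311, 0.0]
contact_force: [-0.3, -0.1, 0.4]
opening: 0.0513
t 8.47 pos [0.4799 0.1649 0.2749] f [-0.3 -0.1  0.4] w [-0.03  0.    0.03] op 0.0513 q6 1.557
level turn(tool) [ 0.0002 -0.      0.    ] yaw 0.1986
shift mm [ 0.3 -0.  -0.1]
```

```bash
python3 -m crank '[[0,0,0,0,0,0,0.3],[0,0,0,0,0,0,0.5],[0,0,0,0,0,0,1],[0,0,0,0,0,0,1],[0,0,0,0,0,0,1],[0,0,0,0,0,0,1]]' 30
python3 -c "
from h import *
st()"
python3 -m crank '[[0,0,0.12,0,0,0,1],[0,0,0.12,0,0,0,1]]'
python3 -c "
from h import *
st()"
```

```text
t: 8.97
tool_pos: [0.4798, 0.1651, 0.2751]
tool_rot: [-3.126, -0.312, -0.0]
contact_force: [0.3, 0.1, 0.6]
opening: 0.0242
t 8.97 pos [0.4798 0.1651 0.2751] f [0.3 0.1 0.6] w [-0.    0.03 -0.02] op 0.0242 q6 1.557
level turn(tool) [-0.0003 -0.0001  0.    ] yaw 0.1987
t: 9.13
tool_pos: [0.4798, 0.165, 0.275]
tool_rot: [3.14, -0.076, 0.0]
contact_force: [-0.3, 1.0, 1.2]
opening: 0.0243
t 9.13 pos [0.4798 0.165  0.275 ] f [-0.3  1.   1.2] w [-0.1   0.05  0.01] op 0.0243 q6 1.804
level turn(tool) [ 0.0002 -0.     -0.    ] yaw -0.0486
```

Tracking is precise and the forces are low. Now I work the tube to and fro while easing it up.

```bash
python3 -m crank '[[0,0,-0.12,0,0,0,1],[0,0,-0.12,0,0,-0.25,1],[0,0,-0.12,0,0,-0.25,1],[0,0,-0.12,0,0,-0.25,1]]'
python3 -c "
from h import *
st()"
python3 -m crank '[[0,0,0.12,0,0,-0.1,1],[0,0,0.12,0,0,-0.3,1],[0,0,0.12,0,0,-0.3,1],[0,0,0.12,0,0,-0.3,1]]'
python3 -c "
from h import *
st()
p=eyes.get_image('scene');im=p['image'];cv2.imwrite('pics/s2.png',cv2.resize(im[220:340,310:440,::-1],None,fx=5,fy=5,interpolation=cv2.INTER_CUBIC))"
```

```text
t: 9.47
tool_pos: [0.4798, 0.1651, 0.2753]
tool_rot: [-3.065, -0.688, -0.0]
contact_force: [0.5, 0.0, -1.8]
opening: 0.0243
t 9.47 pos [0.4798 0.1651 0.2753] f [ 0.5  0.  -1.8] w [ 0.17 -0.05 -0.05] op 0.0243 q6 1.314
level turn(tool) [-0.0006 -0.0003 -0.    ] yaw 0.4416
t: 9.8
tool_pos: [0.4797, 0.1649, 0.2754]
tool_rot: [3.14, -0.076, 0.0]
contact_force: [-0.2, 0.2, -1.0]
opening: 0.0242
t 9.8 pos [0.4797 0.1649 0.2754] f [-0.2  0.2 -1. ] w [ 0.   -0.04  0.05] op 0.0242 q6 1.804
level turn(tool) [ 0.0003 -0.0002 -0.    ] yaw -0.0484
```

View pics/s2.png

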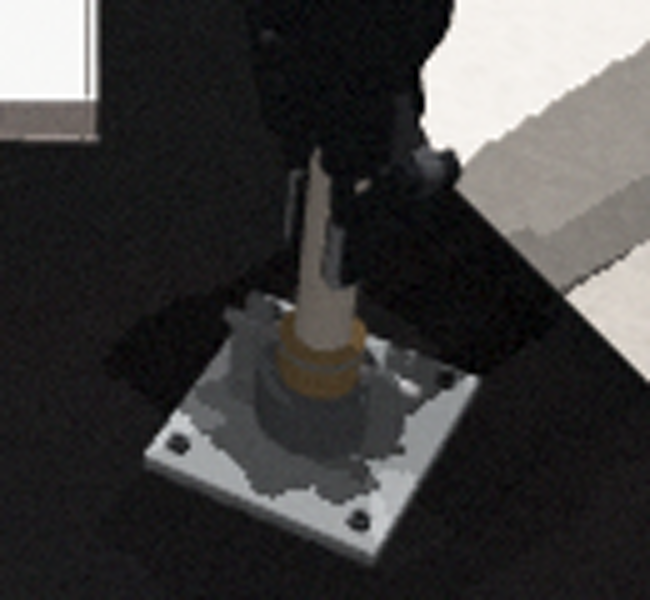

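Only 0.4 mm of the commanded rise was achieved, because the load holds the arm back. The force is small and the tube is still seated. I raise the command slightly and keep checking.

```bash
python3 -m crank '[[0,0,-0.12,0,0,-0.2,1],[0,0,-0.12,0,0,-0.45,1],[0,0,-0.12,0,0,-0.45,1],[0,0,-0.12,0,0,-0.45,1]]'
python3 -c "
from h import *
st()"
python3 -m crank '[[0,0,0.12,0,0,-0.2,1],[0,0,0.12,0,0,-0.45,1],[0,0,0.12,0,0,-0.45,1],[0,0,0.12,0,0,-0.45,1]]'
python3 -c "
from h import *
st()"
```

```text
t: 10.18
tool_pos: [0.4796, 0.165, 0.276]
tool_rot: [-3.062, -0.701, -0.001]
contact_force: [-0.1, 1.4, -0.9]
opening: 0.0242
t 10.18 pos [0.4796 0.165  0.276 ] f [-0.1  1.4 -0.9] w [ 0.19 -0.08 -0.01] op 0.0242 q6 1.305
level turn(tool) [-0.0006 -0.0006  0.    ] yaw 0.45
t: 10.52
tool_pos: [0.4795, 0.1648, 0.2766]
tool_rot: [3.141, -0.046, 0.001]
contact_force: [-0.1, 0.6, -0.6]
opening: 0.0236
t 10.52 pos [0.4795 0.1648 0.2766] f [-0.1  0.6 -0.6] w [ 0.03 -0.15  0.02] op 0.0236 q6 1.785
level turn(tool) [ 0.0001 -0.0005  0.    ] yaw -0.0295
```

```bash
python3 -m crank '[[0,0,-0.12,0.1,0,-0.3,1],[0,0,-0.12,0.1,0,-0.6,1],[0,0,-0.12,0.1,0,-0.6,1],[0,0,-0.12,0,0,-0.6,1],[0,0,0.12,0,0,-0.3,1],[0,0,0.12,0.1,0,-0.6,1],[0,0,0.12,0.1,0,-0.6,1],[0,0,0.12,0,0,-0.6,1]]'
python3 -c "
from h import *
st()
p=eyes.get_image('scene');im=p['image'];cv2.imwrite('pics/s3.png',cv2.resize(im[220:340,310:440,::-1],None,fx=5,fy=5,interpolation=cv2.INTER_CUBIC))"
```

```text
t: 11.18
tool_pos: [0.4794, 0.1647, 0.2785]
tool_rot: [3.141, -0.021, -0.001]
contact_force: [1.4, -0.3, -1.5]
opening: 0.0243
t 11.18 pos [0.4794 0.1647 0.2785] f [ 1.4 -0.3 -1.5] w [-0.01 -0.14 -0.01] op 0.0243 q6 1.768
level turn(tool) [ 0.0002  0.0004 -0.    ] yaw -0.0135
```

View pics/s3.png

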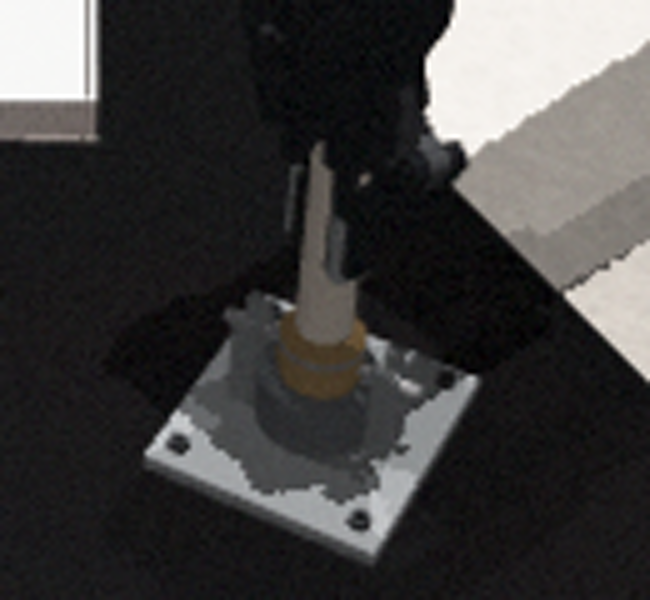

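The torch collar at (322,365) has not moved, and the tube is about 3.5 mm up. I continue at about 0.24 mm per 0.12 rad.

```bash
python3 -m crank '[[0,0,-0.12,0.1,0,-0.3,1],[0,0,-0.12,0.1,0,-0.6,1],[0,0,-0.12,0.1,0,-0.6,1],[0,0,-0.12,0.1,0,-0.6,1],[0,0,0.12,0.1,0,-0.3,1],[0,0,0.12,0.1,0,-0.6,1],[0,0,0.12,0.1,0,-0.6,1],[0,0,0.12,0.1,0,-0.6,1]]'
python3 -c "
from h import *
st()"
python3 -m crank '[[0,0,-0.12,0.1,0,-0.3,1],[0,0,-0.12,0.1,0,-0.6,1],[0,0,-0.12,0.1,0,-0.6,1],[0,0,-0.12,0.1,0,-0.6,1],[0,0,0.12,0.1,0,-0.3,1],[0,0,0.12,0.1,0,-0.6,1],[0,0,0.12,0.1,0,-0.6,1],[0,0,0.12,0.1,0,-0.6,1]]'
python3 -c "
from h import *
st()
p=eyes.get_image('scene');im=p['image'];cv2.imwrite('pics/s4.png',cv2.resize(im[220:340,310:440,::-1],None,fx=5,fy=5,interpolation=cv2.INTER_CUBIC))"
```

```text
t: 11.9
tool_pos: [0.4796, 0.1647, 0.2805]
tool_rot: [3.141, 0.028, -0.003]
contact_force: [1.0, -0.2, -0.6]
opening: 0.0244
t 11.9 pos [0.4796 0.1647 0.2805] f [ 1.  -0.2 -0.6] w [-0.06 -0.11 -0.01] op 0.0244 q6 1.737
level turn(tool) [ 0.0003  0.002  -0.    ] yaw 0.0177
t: 12.57
tool_pos: [0.4798, 0.1649, 0.2832]
tool_rot: [3.14, 0.073, -0.007]
contact_force: [-0.4, 0.6, -0.7]
opening: 0.0244
t 12.57 pos [0.4798 0.1649 0.2832] f [-0.4  0.6 -0.7] w [-0.03 -0.   -0.02] op 0.0244 q6 1.708
level turn(tool) [ 0.0002  0.0044 -0.    ] yaw 0.0467
```

View pics/s4.png

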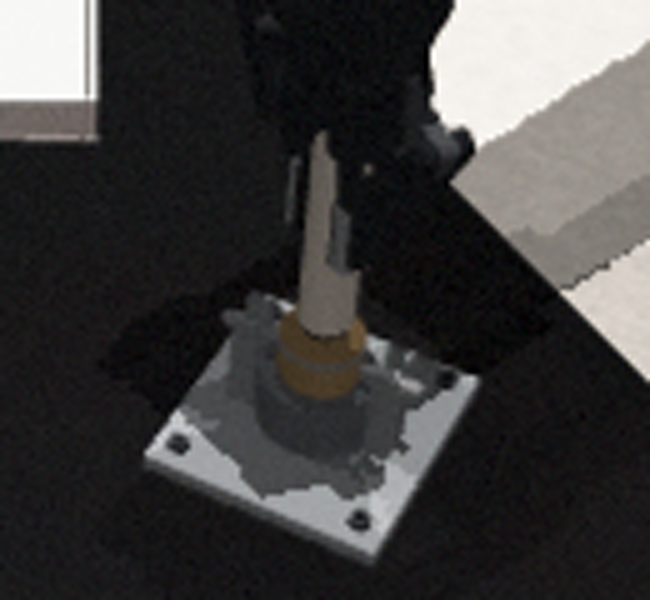

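The tube is about 8 mm up and the torch is still down. I do one more cycle, correcting the tilt as I go.

```bash
python3 -m crank '[[0,0.002,-0.12,0,0,-0.3,1],[0,0.0015,-0.12,0,0,-0.6,1],[0,0.001,-0.12,0,0,-0.6,1],[0,0,-0.12,0,0,-0.6,1],[0,0,0.12,0,0,-0.3,1],[0,0,0.12,0,0,-0.6,1],[0,0,0.12,0,0,-0.6,1],[0,0,0.12,0,0,-0.6,1]]'
python3 -c "
from h import *
st()"
python3 -m crank '[[0,0,-0.12,0,0,-0.3,1],[0,0,-0.12,0,0,-0.6,1],[0,0,-0.12,0,0,-0.6,1],[0,0,-0.12,0,0,-0.6,1],[0,0,0.12,0,0,-0.3,1],[0,0,0.12,0,0,-0.6,1],[0,0,0,0,0,0,1],[0,0,0,0,0,0,1]]'
python3 -c "
from h import *
st([.48,.165,.358])
p=eyes.get_image('scene');im=p['image'];cv2.imwrite('pics/s5.png',cv2.resize(im[220:340,310:440,::-1],None,fx=5,fy=5,interpolation=cv2.INTER_CUBIC))"
```

```text
t: 13.28
tool_pos: [0.4792, 0.1646, 0.2861]
tool_rot: [3.138, 0.135, -0.005]
contact_force: [-0.0, -0.4, -1.4]
opening: 0.0242
t 13.28 pos [0.4792 0.1646 0.2861] f [-0.  -0.4 -1.4] w [ 0.09 -0.02 -0.02] op 0.0242 q6 1.669
level turn(tool) [0.0004 0.0029 0.    ] yaw 0.086
t: 13.95
tool_pos: [0.4786, 0.1643, 0.2879]
tool_rot: [3.086, 0.584, -0.009]
contact_force: [0.2, 0.1, -1.4]
opening: 0.0245
t 13.95 pos [0.4786 0.1643 0.2879] f [ 0.2  0.1 -1.4] w [ 0.03 -0.04  0.01] op 0.0245 q6 1.381
level turn(tool) [-0.0005  0.0056  0.    ] yaw 0.3741
shift mm [  1.2  -0.1 -70.1]
```

View pics/s5.png

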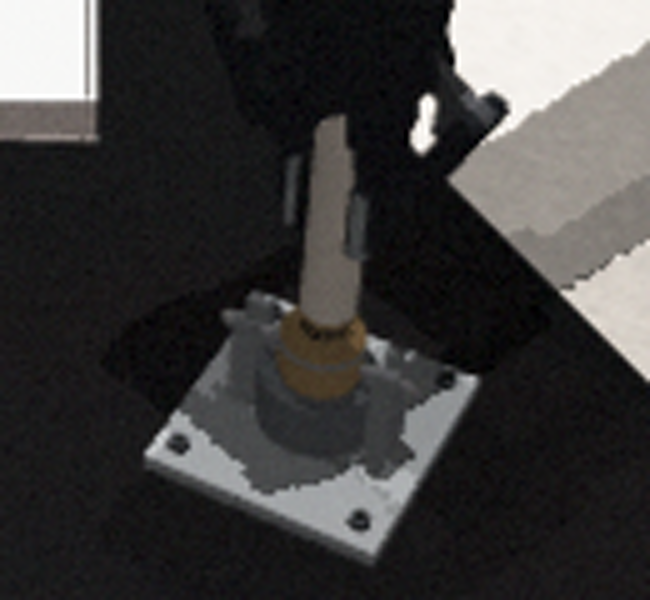

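The black O-ring is now visible above the collar at (325,330), so the tube is off the spigot and the torch is still down. I recentre, level and lift straight up.

```bash
python3 -m crank '[[0,0.0056,0,1.2,0,-0.5,1],[0,0,0,0,0,0,1],[0,0,0,0,0,0,1]]'
python3 -c "
from h import *
st([.48,.165,.358])"
python3 -m crank '[[0,0,0,0,0,-3,1],[0,0,0,0,0,-5,1],[0,0,0,0,0,-5,1],[0,0,0,0,0,-5,1],[0,0,0,0,0,0,1]]'
python3 -c "
from h import *
st([.48,.165,.358])"
```

```text
t: 14.25
tool_pos: [0.4797, 0.1648, 0.2882]
tool_rot: [-3.084, -0.596, -0.0]
contact_force: [-0.8, 0.6, -0.4]
opening: 0.0243
t 14.25 pos [0.4797 0.1648 0.2882] f [-0.8  0.6 -0.4] w [-0.01  0.05 -0.  ] op 0.0243 q6 1.373
level turn(tool) [-0.0005 -0.0002  0.    ] yaw 0.382
shift mm [  0.3  -0.1 -69.8]
t: 14.67
tool_pos: [0.4798, 0.1648, 0.3081]
tool_rot: [-3.083, -0.601, 0.0]
contact_force: [-0.6, 0.7, -0.7]
opening: 0.0244
t 14.67 pos [0.4798 0.1648 0.3081] f [-0.6  0.7 -0.7] w [0.03 0.05 0.  ] op 0.0244 q6 1.369
level turn(tool) [-0.0005 -0.0001 -0.    ] yaw 0.3852
shift mm [  0.3  -0.1 -49.9]
```

```bash
python3 -m crank '[[0,0,0,0.2,0,-8,1],[0,0,0,0,0,-9,1],[0,0,0,0,0,-9,1],[0,0,0,0,0,-9,1],[0,0,0,0,0,-9,1],[0,0,0,0,0,-8,1],[0,0,0,0,0,0,1],[0,0,0,0,0,0,1]]'
python3 -c "
from h import *
st([.48,.165,.36])
p=eyes.get_image('scene');print(fit(p,z0=.145));im=p['image'];cv2.imwrite('pics/s6.png',cv2.resize(im[200:340,300:440,::-1],None,fx=4,fy=4,interpolation=cv2.INTER_CUBIC))
for s in ['outer_tube','torch','torch_shoulder','torch_tip']:
    print(s,[(np.round(d['centre'],4),d['confidence']) for d in spotter.mark_of(s,p)][:1])
"
```

```text
t: 15.33
tool_pos: [0.4803, 0.1649, 0.3686]
tool_rot: [-3.083, -0.602, -0.007]
contact_force: [-0.5, -0.8, 0.0]
opening: 0.0242
t 15.33 pos [0.4803 0.1649 0.3686] f [-0.5 -0.8  0. ] w [-0.01 -0.01  0.02] op 0.0242 q6 1.369
level turn(tool) [ 0.0004 -0.0045 -0.    ] yaw 0.3855
shift mm [-0.3 -0.2  8.6]
(array([0.4781, 0.158 ]), np.float64(0.756))
outer_tube [(array([0.4803, 0.1636, 0.1507]), 0.94)]
torch [(array([0.4769, 0.1638, 0.0108]), 0.6)]
torch_shoulder [(array([0.4766, 0.1655, 0.0604]), 0.95)]
torch_tip [(array([0.4759, 0.1615, 0.1376]), 0.95)]
```

View pics/s6.png

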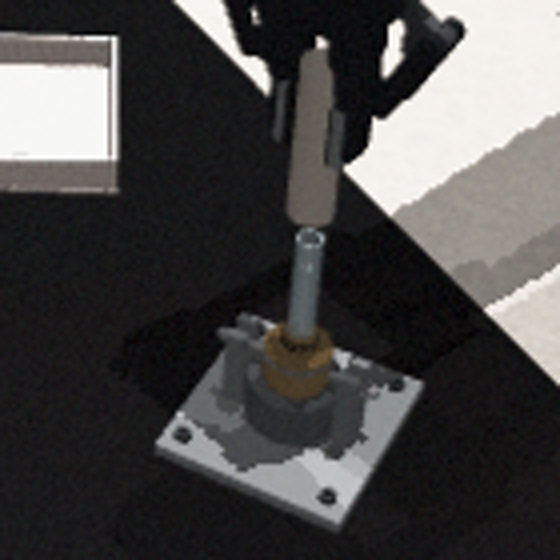

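The tube is clear, with its lower rim at (311,220) above the inner tube's tip at (311,238), and the torch is down. Now I carry it to the tray.

```bash
python3 -m crank '[[0,-0.0045,0,0,0,-8,1],[0,0,0,0,0,-8,1],[0,0,0,0,0,0,1]]'
python3 -c "
from h import *
st([.516,-.159,.37])"
```

```text
t: 15.88
tool_pos: [0.4798, 0.1648, 0.3827]
tool_rot: [3.083, 0.602, -0.01]
contact_force: [0.3, 0.6, -0.3]
opening: 0.0244
t 15.88 pos [0.4798 0.1648 0.3827] f [ 0.3  0.6 -0.3] w [ 0.01  0.   -0.03] op 0.0244 q6 1.37
level turn(tool) [-0.0008  0.0063 -0.    ] yaw 0.3855
shift mm [-88.1 313.7  13. ]
```

```bash
python3 -m crank '[[0,0,0,-4,15,0,1],[0,0,0,-7,25,0,1],[0,0,0,-7,25,0,1],[0,0,0,-7,25,0,1],[0,0,0,-7,25,0,1],[0,0,0,-7,25,0,1],[0,0,0,-7,25,0,1],[0,0,0,-7,25,0,1]]'
python3 -c "
from h import *
st([.516,-.159,.35])"
```

```text
t: 16.55
tool_pos: [0.5034, -0.0347, 0.3872]
tool_rot: [-3.08, -0.618, -0.001]
contact_force: [-0.1, 0.0, 0.5]
opening: 0.0242
t 16.55 pos [ 0.5034 -0.0347  0.3872] f [-0.1  0.   0.5] w [ 0.02 -0.01  0.  ] op 0.0242 q6 0.958
level turn(tool) [ 0.0001 -0.0009  0.    ] yaw 0.3959
shift mm [-36.4 119.6  37.2]
```

```bash
python3 -m crank '[[0,0,0,-7,24,8,1],[0,0,0,-7,24,8,1],[0,0,0,-7,24,8,1],[0,0,0,-7,22,8,1],[0,0,0,-4,12,0,1],[0,0,0,0,0,0,1],[0,0,0,0,0,0,1]]'
python3 -c "
from h import *
o=st([.516,-.159,.225])
for n in ['scene','wrist']:
  p=eyes.get_image(n);print([(np.round(d['centre'],4),d['confidence']) for d in spotter.mark_of('outer_tube',p)][:1]);cv2.imwrite('pics/%s7.png'%n,p['image'][:,:,::-1])
"
```

```text
t: 17.13
tool_pos: [0.5155, -0.155, 0.3581]
tool_rot: [3.079, 0.607, 0.01]
contact_force: [-0.6, -0.3, -1.4]
opening: 0.0241
t 17.13 pos [ 0.5155 -0.155   0.3581] f [-0.6 -0.3 -1.4] w [-0.02  0.01 -0.  ] op 0.0241 q6 0.751
level turn(tool) [ 0.0042 -0.0056  0.    ] yaw 0.3892
shift mm [ -1.8   3.3 133.1]
[(array([ 0.5165, -0.1549,  0.1435]), 0.66)]
[(array([ 0.518 , -0.1552,  0.1427]), 0.86)]
```

View pics/scene7.png

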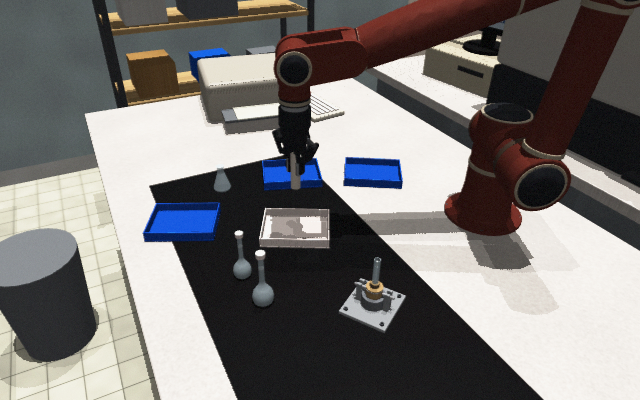

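View pics/wrist7.png

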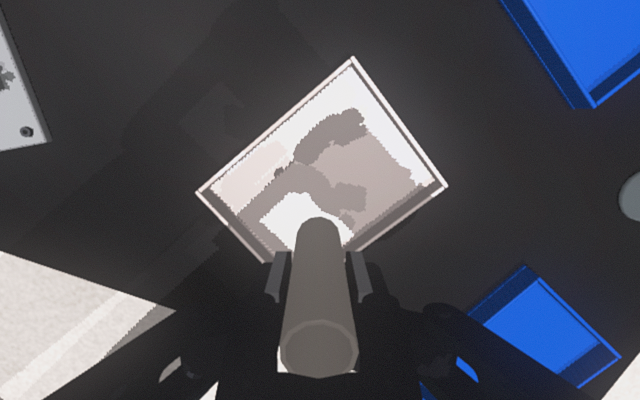

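The tube is held over the white tray (at (295,228) in the scene view), and its lower end at z ≈ 0.143 matches the grip offset. I descend to about 12 mm above the floor.

```bash
python3 -m crank '[[0.004,-0.0056,0,-1.5,3,15,1],[0,0,0,0,0,22,1],[0,0,0,0,0,22,1],[0,0,0,0,0,22,1],[0,0,0,0,0,15,1],[0,0,0,0,0,8,1],[0,0,0,0,0,0,1],[0,0,0,0,0,0,1]]'
python3 -c "
from h import *
o=st([.516,-.159,.219])"
python3 -m crank '[[0,0,0,0,0,0,1],[0,0,0,0,0,0,1]]'
python3 -c "
from h import *
o=st([.516,-.159,.219])"
```

```text
t: 18.0
tool_pos: [0.5158, -0.1523, 0.2482]
tool_rot: [3.077, 0.625, 0.003]
contact_force: [0.0, 0.2, -1.3]
opening: 0.0244
t 18.0 pos [ 0.5158 -0.1523  0.2482] f [ 0.   0.2 -1.3] w [-0.01  0.   -0.01] op 0.0244 q6 0.745
level turn(tool) [ 0.0022 -0.0018  0.    ] yaw 0.4008
shift mm [-2.5  6.2 29.2]
t: 18.17
tool_pos: [0.5161, -0.1521, 0.2492]
tool_rot: [3.076, 0.626, 0.005]
contact_force: [0.1, 0.3, -1.0]
opening: 0.0238
t 18.17 pos [ 0.5161 -0.1521  0.2492] f [ 0.1  0.3 -1. ] w [-0.05  0.02  0.03] op 0.0238 q6 0.745
level turn(tool) [ 0.0031 -0.0026  0.    ] yaw 0.4015
shift mm [-2.9  6.2 30.2]
```

```bash
python3 -m crank '[[0.003,-0.0026,0,0,2,6,1],[0,0,0,0,2,7,1],[0,0,0,0,0,5,1],[0,0,0,0,0,0,1],[0,0,0,0,0,0,1]]'
python3 -c "
from h import *
o=st([.516,-.159,.219])"
```

```text
t: 18.58
tool_pos: [0.5194, -0.157, 0.2331]
tool_rot: [3.074, 0.625, 0.009]
contact_force: [0.3, 1.0, -1.2]
opening: 0.0243
t 18.58 pos [ 0.5194 -0.157   0.2331] f [ 0.3  1.  -1.2] w [0.02 0.01 0.  ] op 0.0243 q6 0.739
level turn(tool) [ 0.0053 -0.0046 -0.    ] yaw 0.4014
shift mm [-4.   0.4 14.1]
```

```bash
python3 -m crank '[[0.0053,-0.0046,0,0,0,4,1],[0,0,0,0,0,4,1],[0,0,0,0,0,2,1],[0,0,0,0,0,0,1],[0,0,0,0,0,0,1]]'
python3 -c "
from h import *
o=st([.516,-.159,.219])"
python3 -m crank '[[0,0,0,0,0,1.2,1],[0,0,0,0,0,1.2,1]]'
python3 -c "
from h import *
o=st([.516,-.159,.219])"
```

```text
t: 19.0
tool_pos: [0.5194, -0.1571, 0.222]
tool_rot: [-3.078, -0.626, 0.001]
contact_force: [-0.3, -1.0, -0.5]
opening: 0.0237
t 19.0 pos [ 0.5194 -0.1571  0.222 ] f [-0.3 -1.  -0.5] w [ 0.    0.02 -0.04] op 0.0237 q6 0.739
level turn(tool) [-0.0008  0.0007  0.    ] yaw 0.4012
shift mm [-3.9  0.4  3. ]
t: 19.17
tool_pos: [0.5196, -0.1571, 0.2197]
tool_rot: [-3.078, -0.626, 0.001]
contact_force: [-0.0, 0.4, -1.1]
opening: 0.0241
t 19.17 pos [ 0.5196 -0.1571  0.2197] f [-0.   0.4 -1.1] w [-0.03 -0.03  0.01] op 0.0241 q6 0.739
level turn(tool) [-0.0005  0.0003 -0.    ] yaw 0.4012
shift mm [-4.   0.4  0.7]
```

```bash
python3 -m crank '[[0,0,0,0,0,0.8,1]]'
python3 -m crank '[[0,0,0,0,0,0.8,1]]'
python3 -m crank '[[0,0,0,0,0,0.8,1]]'
```

```text
t: 19.25
tool_pos: [0.5196, -0.1571, 0.219]
tool_rot: [-3.078, -0.626, 0.0]
contact_force: [-1.9, 1.3, 6.4]
opening: 0.0238
t: 19.33
tool_pos: [0.5198, -0.1571, 0.219]
tool_rot: [-3.078, -0.626, 0.001]
contact_force: [-3.4, 1.8, 8.4]
opening: 0.0246
t: 19.42
tool_pos: [0.5199, -0.1571, 0.219]
tool_rot: [-3.078, -0.626, 0.002]
contact_force: [-2.9, 1.1, 4.7]
opening: 0.0244
```

The tube touched the floor at TCP z = 0.219, as predicted. I open gently and look.

```bash
python3 -m crank '[[0,0,0,0,0,0,0.5],[0,0,0,0,0,0,0.4],[0,0,0,0,0,0,0.2],[0,0,0,0,0,0,0],[0,0,0,0,0,0,-0.3],[0,0,0,0,0,0,-0.6],[0,0,0,0,0,0,-1],[0,0,0,0,0,0,-1]]'
python3 -c "
from h import *
o=st([.5196,-.157,.35])
p=eyes.get_image('wrist');print(fit(p,o,(.5196,-.157),.004));cv2.imwrite('pics/w8.png',p['image'][:,:,::-1])
"
```

```text
t: 20.08
tool_pos: [0.5204, -0.1574, 0.2195]
tool_rot: [3.078, 0.626, 0.002]
contact_force: [-0.1, 0.1, 0.1]
opening: 0.0852
t 20.08 pos [ 0.5204 -0.1574  0.2195] f [-0.1  0.1  0.1] w [ 0.01  0.02 -0.04] op 0.0852 q6 0.739
level turn(tool) [ 0.0009 -0.0009 -0.    ] yaw 0.4015
shift mm [  -0.5   -0.5 -130.5]
(array([ 0.5201, -0.1576]), np.float64(0.944))
```

View pics/w8.png

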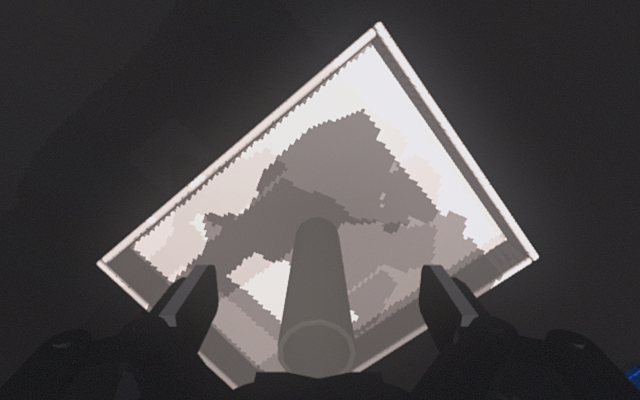

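The tube stands free at (318,348) with the jaws well clear on both sides. I retreat straight up.

```bash
python3 -m crank '[[0,0,0,0,0,-8,-1],[0,0,0,0,0,-18,-1],[0,0,0,0,0,-25,-1],[0,0,0,0,0,-30,-1],[0,0,0,0,0,-30,-1],[0,0,0,0,0,-25,-1],[0,0,0,0,0,0,-1],[0,0,0,0,0,0,-1]]'
python3 -c "
from h import *
o=st()
p=eyes.get_image('wrist');print(fit(p,o,(.5196,-.157),.004))
p=eyes.get_image('scene');print(fit(p,o,(.5196,-.157),.004))
for s in ['outer_tube','outer_tube_top','torch','torch_shoulder','stand','flask_a','conical']:
    print(s,[(np.round(d['centre'],4),d['confidence']) for d in spotter.mark_of(s,p)][:2])
cv2.imwrite('pics/s8.png',cv2.resize(p['image'][130:340,130:450,::-1],None,fx=2.5,fy=2.5,interpolation=cv2.INTER_CUBIC))
"
```

```text
t: 20.85
tool_pos: [0.5192, -0.1568, 0.3632]
tool_rot: [-3.077, -0.626, 0.003]
contact_force: [-1.1, 0.6, -0.3]
opening: 0.0853
t 20.85 pos [ 0.5192 -0.1568  0.3632] f [-1.1  0.6 -0.3] w [-0.   -0.02  0.02] op 0.0853 q6 0.739
level turn(tool) [-0.0017  0.0015 -0.    ] yaw 0.4015
(array([ 0.5195, -0.158 ]), np.float64(0.953))
(array([ 0.5235, -0.1549]), np.float64(0.916))
outer_tube [(array([ 0.5196, -0.156 ,  0.0045]), 0.61)]
outer_tube_top [(array([ 0.5191, -0.1617,  0.0992]), 0.82)]
torch [(array([0.473 , 0.1637, 0.0117]), 0.88)]
torch_shoulder [(array([0.4753, 0.1634, 0.0567]), 0.66)]
stand [(array([4.774e-01, 1.628e-01, 3.000e-04]), 0.93)]
flask_a [(array([ 0.703 , -0.0597,  0.0008]), 0.96), (array([0.6943, 0.0433, 0.0014]), 0.66)]
conical [(array([ 0.6248, -0.458 ,  0.0035]), 0.58), (array([ 0.523 , -0.1569,  0.0985]), 0.34)]
```

View pics/s8.png

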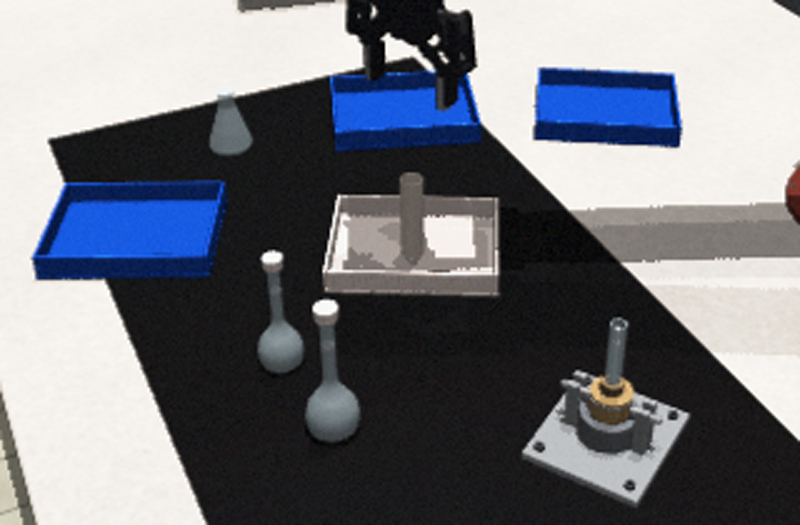

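The tube stands upright in the white tray at (412,215), the torch is down in the stand at (605,410), the glassware is where it was, and the gripper is clear.

```bash
python3 -c "
from station import ctrl
print(ctrl.finish_job())"
```

```text
the job is handed in; nothing more can be done
None
```

The outer tube is off the torch and standing upright on the floor of the white tray. I handed the job in at about 21 s of the 54 s limit; no verdict was reported.

**What I did:** I gripped the tube at 30 N and worked it ±0.24 rad to and fro over the first 13 mm of rise. Up to about 11 mm it turned at least 0.3 rad for each mm. I then lifted it straight up about 93 mm, carried it over and lowered it until it touched the tray floor, with a contact force of about 8 N. I released it there and drew back straight up.

**Last checks:**
- **Tube:** it stands at about (0.520, -0.158), within 5 mm of the tray's centre. Its lower end is at z ≈ 0.0045 m and its top at about 0.099 m. I judged it upright from the pictures and a silhouette fit, and did not measure the angle directly.
- **Torch:** the network put its origin at 0.0117 m, against about 0.010 m when seated. That is within the network's error of about 4 mm, and the picture shows the collar and gas arms fully down.
- **Glassware:** the three pieces are within a few mm of where they started, which is within measuring error.
- **Gripper:** it is about 14 cm above where it released the tube and touches nothing.

**Problems and disagreements:**
- **Regrip:** the first grip was slightly tilted and off centre. I opened, recentred and gripped again before turning.
- **Tube position:** the scene-camera fit differs from the wrist-camera fit by about 4–5 mm. Either position is well inside the tray.

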